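Switch a reagent dispenser's valve and pump one dose

ROBOT

A 6-joint arm with a two-finger parallel gripper is mounted at the origin on the work surface. World frame = base frame: x ahead of the robot, y to its left, z up, the work surface at z = 0. Lengths are in m, angles in rad, forces in N, time in s.
With the tool pointing down it reaches from about 0.35 to 1 m from the base axis. Payload 7.1 kg.
Tool frame: the origin (TCP) lies midway between the tips of the shut fingers; the grasp point (between the pads) lies 19 mm behind it; z points along the fingers, y is the line along which they close (so a half turn about z gives the same grasp; the last joint's range is limited). The gripper opens to 85 mm and grips with 20 to 120 N. Pads are 22 mm wide; open, the fingers measure 114 mm over their backs; the gripper's body (76 mm by 85 mm) begins 54 mm behind the grasp point. The pads swing forward as they close: fully open they stand 13 mm farther back than shut.
Start: joints at [1.186, 0.423, 1.63, -0, 1.089, -0.019], TCP at [0.224, 0.584, 0.231] pointing down, gripper open.
Joint ranges: [-3, 3], [-0.9, 2.11], [0.09, 2.58], [-1.31, 4.45], [0.11, 2.69], [-2.54, 2.54]. Speed limits (rad/s): [2.39, 2.39, 3.01, 3.14, 3.14, 3.14].

INTERFACE

Orientations are given as [roll, pitch, yaw] about the fixed x, y, z axes, in that order (R = Rz(yaw) Ry(pitch) Rx(roll)).
In Python, from bench import arm, vision gives the robot as it stands.
- The arm moves only by the tool drive_tool, never from a script. Its argument "commands" is a list that holds one entry, the list of rows, each a list of 7 numbers: the turn, a rotation vector about the tool's x, y, z normalised to -1 to 1, where 1 is pi rad, then the shift along the tool's x, y, z normalised to -1 to 1, where 1 is 0.1 m, then the opening, from 0 (shut) to 1 (fully open). In form: [[[wx, wy, wz, tx, ty, tz, hand], ...]]. A call has 1 to 12 rows; each row is the pose to reach, as a shift and turn from the pose commanded when the call began, along the tool's axes at that moment, turning the shorter way round; what a row does not reach only later rows make up. A row lasts 1/10 s, in which the tool goes at most 50 mm and 8.59 degrees, less where a joint would pass 70% of its speed; a pose out of reach is approached as far as the arm can. A call with a number of a shift or a turn outside -1 to 1 is refused whole. A call with a gripper value outside its range is refused whole. The fingers move at their own pace and stop on an object; "newtons" is the grip in N (left out, the last holds). Time passes only in rows, so rows that repeat a pose let the fingers close. It gives the time, the measured TCP pose, the force, the opening and the grip force at its end, in the units of the state.
- arm.observe(): the state, without advancing time (a new reading comes with each control period).
- vision.get_image(name): name is "scene" or "top" or "wrist"; returns a dict with "color" (400x640x3 uint8, blue, green, red), "fov_y" (degrees; the focal length in pixels is half the picture's height over the tangent of half this angle, whatever the lens; pixels are square), "cx", "cy" (the principal point, pixels), "k1" (the pictures are not rectified: a ray, as slopes to the right and down, at radius r is drawn at 1 + k1 r^2 times it, then the intrinsics apply), "R" (3x3) and "t" (3): a world point X has camera coordinates R X + t; the wrist camera has in their place "hand_eye" (4x4, takes a point from camera to tool coordinates, whose origin is the TCP and whose axes are the flange's). Camera axes: x right, y down, z forward; pixel columns grow to the right and rows downward; lengths in m; the calibration is good to about 2 mm. A picture is of the moment at which its call begins: read the wrist's pose just before it. There is no depth.
- arm.sign_off(): hands the job in; it is judged then, once.
The state is a dict: "time": time; "qpos": joint angles; "dq": joint speeds; "joint_efforts": joint torques, N m; "tcp_pos": TCP position; "eef_rot": TCP orientation; "wrist_force": force on the tool from outside, world axes, zero at the start; "ft_torque": the same for the moment, N m; "grip_width": finger opening in m; "grasp_force": force on a finger pad.
Only numpy, scipy, OpenCV 4.12 (cv2) and the standard library are available. Lean on these libraries where they do the work, as an engineer would, in place of code of your own. Each camera call takes 0.05 s, during which the arm holds its last target. There are 200 camera calls.

TASK

Turn the dispenser's valve dial from the round-dot mark to the double-bar mark, so that it rests there in its click. Then press the white pump cap on the bottle all the way down without ramming it, keep it down for about half a second, and let it come right back up. Do not pump before the valve is set, and leave the beaker under the spout, the slide box, the steel jar and the pen cup where they stand.

Things in the scene. Friction and masses are not known exactly. Their poses are not given: they have to be found in the camera images.
- dispenser: (All sizes in mm.) Fixed grey plinth 130 (x) by 300 (y) by 12 high carrying an amber glass bottle (diameter 84, shoulder 100 above the plinth) and a pump head. Origin at the centre of the plinth's underside on the bench; z up, y along the plinth: the bottle stands at its -y end, the valve block at its +y end. The spout sticks out 100 towards -x over the beaker, about 45 to 70 below the cap's top.
- pump_foot (a point): Point on top of the plinth on the bottle's vertical axis, 80 from the plinth's centre. The pump cap is a flat white disc, diameter 34, 14 thick, on this axis. The head is clamped on its riser tube at a different height each time: the cap's top, when up, stands somewhere between 206 and 246 above this point; the exact height is not reported and must be found by touch or sight.
- plunger (a joint): How far the pump cap is pressed, in m: 0 up, 0.012 all the way down (on its stop). Sprung: it takes about 4 N to start and 12 N to reach the bottom; it comes up by itself. The stop rests on a rubber buffer that yields above 15 N, by 4 mm at 27 N (not counted in this value), and is then rigid. The head is damaged by pushes of over 40 N.
- valve: Fixed white valve block 100 by 100 by 30 high on the plinth, a little turned relative to it. Origin at the centre of its underside, z up. Black marks on its top, 40 from the dial's axis: a round dot (dial at 0 rad, towards the block's own -x), then clockwise from above one bar (1 rad), two parallel bars (2 rad) and three parallel bars (3 rad).
- dial_grip (a point): Point on the dial's axis at the height to grip, 67 above the underside of the valve block, 7 below the top of the grip; its frame turns with the dial: the pointer (nose with a white line) points along its -x, z up. Black dial: disc diameter 48 and 8 high (6 above the block's top) with an upright bar grip 44 long (along its x), 14 wide, rising 30 above the disc.
- dial (a joint): Dial angle in rad, growing clockwise seen from above: 0 dot, 1 one bar, 2 two bars, 3 three bars (end stops at 0 and 3). It clicks into each mark, about 0.07 N m at most between marks.
- beaker: Loose glass beaker, 64 wide, 75 high, 3 wall, on the bench under the spout. Origin at its underside centre.
- slide_box: Loose open cardboard box of glass slides, 85 by 75 by 31 high, beyond the valve's end of the plinth. Origin at its underside centre.
- steel_jar: Loose lidded steel jar, diameter 90, 110 high. Origin at its underside centre.
- pen_cup: Loose grey cup with pens, diameter 72, 135 high with the pens. Origin at its underside centre.
Things that resemble listed ones, but are neither listed nor needed, are in the scene too. Of the things that look like the slide_box, the smallest one is meant.

How it is judged:
On the way, in this order (a step that is already met when the one before it is completed fails the run):
1. the dial is on the double-bar mark (value of joint dial between 1.8 and 2.2 rad), for 0.3 s.
2. the pump cap is pressed all the way down (value of joint plunger above 0.0105 m), for 0.2 s.
3. the pump cap has come back up (value of joint plunger below 0.0015 m), for 0.1 s.
At the end, for the whole second after the job is handed in: The dial rests within 0.2 rad of the double-bar mark (2 rad), the pump cap is back up (pressed less than 1.5 mm), and the beaker, slide box, steel jar and pen cup stand upright (within 0.2 rad) within 25 mm of where they were (all of step 1 and value of joint plunger below 0.0015 m and distance of each of beaker, slide_box, steel_jar, pen_cup from where it was at the start of the episode below 0.025 m and angle between each of beaker, slide_box, steel_jar, pen_cup's own z axis and vertical below 0.2 rad); the robot touches nothing.
It fails at once if the pump cap is pressed more than 4 mm while the dial is over 0.35 rad off the double-bar mark (value of joint plunger above 0.004 m and not (value of joint dial between 1.65 and 2.35 rad)).
It fails at once if the robot pushes on the dispenser with more than 40 N (contact force between the arm and dispenser above 40 N).
It fails at once if the fingers push on the dispenser with more than 40 N (contact force between the fingers and dispenser above 40 N).
It fails at once if a bystander is moved over 40 mm or tipped over 0.5 rad (distance of any of beaker, slide_box, steel_jar, pen_cup from where it was at the start of the episode above 0.04 m or angle between any of beaker, slide_box, steel_jar, pen_cup's own z axis and vertical above 0.5 rad).
It also fails if it takes over 51 s, if anything falls off the work surface, if the arm or the gripper's body presses on something with over 40 N, if the wrist force passes 120 N, or if a joint passes its speed limit or range.

## Working session

There is one attempt and no reset: what is moved stays moved. The work goes in short steps, Python scripts to look and compute and a tool call to move; the robot and the scene stay as the last step left them, time stands still between calls to the robot, and variables do not carry over. Pictures are saved under pics/ and viewed, at most 10 in all, crops included, and the job is handed in when it is done.

Besides the shell and the picture viewer there is one more tool, called after "Emit:" as name(argument=value, ...), one argument or row to a line, values as JSON. drive_tool: Moves the arm, as the interface text tells. Its arguments: {"type":"object","properties":{"commands":{"type":"array","items":{"type":"array","items":{"type":"array","items":{"type":"number"}}}},"newtons":{"type":"number"}},"required":["commands"]}

```bash
ls; mkdir -p pics; python3 - <<'E'
from bench import arm, vision
import cv2, pickle
s=arm.observe(); print({k:s[k] for k in('time','tcp_pos','eef_rot','wrist_force','grip_width')})
d={}
for n in('scene','top','wrist'):
    im=vision.get_image(n); d[n]=im; cv2.imwrite(f'pics/{n}0.png',im['color'])
    print(n,{k:v for k,v in im.items() if k!='color'})
d['state']=s
pickle.dump(d,open('d0.pkl','wb'))
E
```

```text
pics
{'time': 0.0, 'tcp_pos': array([0.22330999, 0.58315094, 0.23056154]), 'eef_rot': array([-3.14006050e+00, -1.80843488e-05,  2.77582234e+00]), 'wrist_force': array([-0.5803564 ,  0.59165134,  0.18974256]), 'grip_width': 0.08561968301363816}
scene {'fov_y': 50.067072915567415, 'cx': 323.1620752498456, 'cy': 196.38116896785132, 'k1': 0.01726572583943957, 'R': array([[-0.78516906,  0.61914358,  0.01306788],
       [ 0.47277965,  0.61291949, -0.63309486],
       [-0.39998618, -0.49090827, -0.77396391]]), 't': array([ 0.45784524, -0.23791595,  1.30376264])}
top {'fov_y': 55.84427771115134, 'cx': 319.30950994940144, 'cy': 201.86429135379612, 'k1': -0.053879316067349615, 'R': array([[ 0.02347956, -0.99972283, -0.00172411],
       [-0.9937662 , -0.02315159, -0.10905385],
       [ 0.1089837 ,  0.0042739 , -0.99403435]]), 't': array([0.01549353, 0.65557528, 1.05407253])}
wrist {'fov_y': 70.2930998140269, 'cx': 320.24697883406697, 'cy': 204.220932969452, 'k1': -0.008598644077239004, 'hand_eye': array([[-3.16919528e-04, -9.59778512e-01, -2.80758094e-01,
         7.07787933e-02],
       [ 9.99999801e-01, -1.51246191e-04, -6.11760174e-04,
        -4.43834828e-04],
       [ 5.44690677e-04, -2.80758232e-01,  9.59778369e-01,
        -1.42531707e-01],
       [ 0.00000000e+00,  0.00000000e+00,  0.00000000e+00,
         1.00000000e+00]])}
```

View pics/scene0.png

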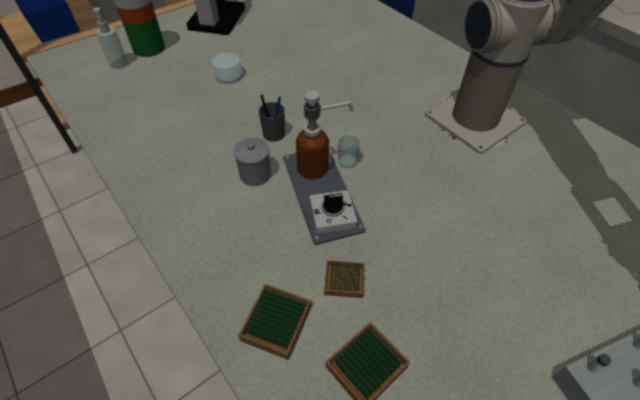

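View pics/top0.png

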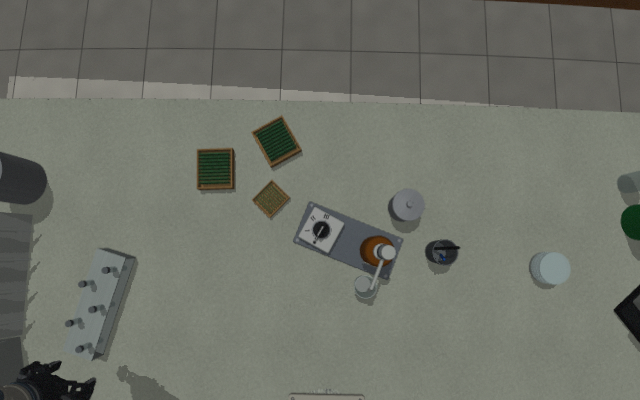

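The scene view shows the bottle with its cap at about (313,97) and the dial at (333,204). The top view shows the cap at about (387,252), the dial at (321,231), the jar at (406,205), the cup at (441,251) and the beaker at (366,287). I'll enlarge both crops.

```bash
python3 - <<'E'
import cv2,pickle,numpy as np
d=pickle.load(open('d0.pkl','rb'))
a=d['top']['color'][190:300,285:425]; b=d['scene']['color'][85:245,275:375]
a=cv2.resize(a,None,fx=4,fy=4,interpolation=cv2.INTER_CUBIC);b=cv2.resize(b,None,fx=2.3,fy=2.3*1,interpolation=cv2.INTER_CUBIC)
b=cv2.resize(b,(230,440-0*1)) if 0 else b
H=max(a.shape[0],b.shape[0]); c=np.zeros((H,a.shape[1]+b.shape[1],3),np.uint8)
c[:a.shape[0],:a.shape[1]]=a;c[:b.shape[0],a.shape[1]:]=b
print(c.shape);cv2.imwrite('pics/crop0.png',c)
E
cat > h.py <<'E'
import numpy as np,cv2
from scipy.spatial.transform import Rotation as Ro
def cam(im,state=None):
    f=200/np.tan(np.radians(im['fov_y']/2))
    K=np.array([[f,0,im['cx']],[0,f,im['cy']],[0,0,1]])
    if 'R' in im: R,t=im['R'],im['t']
    else:
        T=np.eye(4);T[:3,:3]=Ro.from_euler('xyz',state['eef_rot']).as_matrix();T[:3,3]=state['tcp_pos']
        T=np.linalg.inv(T@im['hand_eye']);R,t=T[:3,:3],T[:3,3]
    return K,im['k1'],np.asarray(R),np.asarray(t)
def ray(c,uv):
    K,k1,R,t=c
    p=cv2.undistortPoints(np.array([[uv]],float),K,np.array([k1,0,0,0,0.]))[0,0]
    o=-R.T@t; v=R.T@np.array([*p,1]); return o,v/np.linalg.norm(v)
def plane(c,uv,z):
    o,v=ray(c,uv); return o+v*(z-o[2])/v[2]
def tri(rays):
    A=sum(np.eye(3)-np.outer(v,v) for o,v in rays); b=sum((np.eye(3)-np.outer(v,v))@o for o,v in rays)
    X=np.linalg.solve(A,b); return X,[np.linalg.norm((np.eye(3)-np.outer(v,v))@(X-o)) for o,v in rays]
def proj(c,X):
    K,k1,R,t=c
    return cv2.projectPoints(np.array([X],float),cv2.Rodrigues(R)[0],t,K,np.array([k1,0,0,0,0.]))[0][0,0]
E
```

```text
(440, 790, 3)
```

View pics/crop0.png

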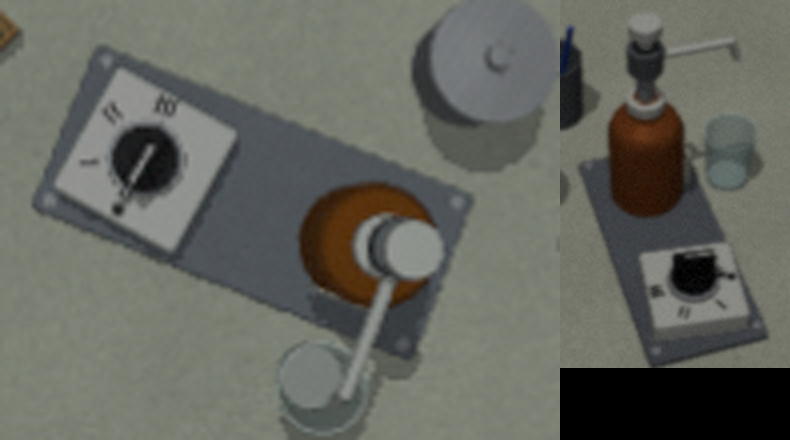

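The crops (4x top, 2.3x scene) show the pointer at the dot. In top-crop pixels the block-top corners are at (120,66), (238,132), (177,252) and (55,187), the dial is at (146,159), the double bars at (113,114) and the cap top at (413,250).

```bash
python3 - <<'E'
import pickle,numpy as np
from h import *
np.set_printoptions(precision=4,suppress=True)
d=pickle.load(open('d0.pkl','rb'))
T=cam(d['top']);S=cam(d['scene'])
tp=lambda x,y:(285+(x+.5)/4-.5,190+(y+.5)/4-.5)
sp=lambda x,y:(275+(x-560+.5)/2.3-.5,85+(y+.5)/2.3-.5)
print('cap',tri([ray(T,tp(413,250)),ray(S,sp(646,21))]))
for n,p,z in [('plA',(100,45),.012),('plB',(472,196),.012),('plC',(411,356),.012),('plD',(34,208),.012),
  ('bA',(120,66),.042),('bB',(238,132),.042),('bC',(177,252),.042),('bD',(55,187),.042),('dot',(118,210),.042),('II',(113,114),.042),('I',(88,162),.042),('III',(165,104),.042),('grip top',(140,166),.074),
  ('jar top',(495,60),.11),('beaker',(308,375),.075),('spout',(346,390),.19)]:
    print(n,plane(T,tp(*p),z))
print('IIscene',plane(S,sp(684,313),.042),'dot',plane(S,sp(732,275),.042),'bcorner',plane(S,sp(655,329),.042))
for p in [(441,251)]: print('cup',plane(T,p,.1))
E
```

```text
cap (array([ 0.5188, -0.1288,  0.2516]), [np.float64(0.0010294253876028427), np.float64(0.00102942538760285)])
plA [0.6599 0.0596 0.012 ]
plB [ 0.5551 -0.2156  0.012 ]
plC [ 0.4385 -0.1715  0.012 ]
plD [0.5391 0.1046 0.012 ]
bA [0.6418 0.0439 0.042 ]
bB [ 0.5964 -0.0414  0.042 ]
bC [0.5104 0.0003 0.042 ]
bD [0.5542 0.088  0.042 ]
dot [0.539  0.0428 0.042 ]
II [0.6072 0.0481 0.042 ]
I [0.5725 0.065  0.042 ]
III [0.6152 0.0111 0.042 ]
grip top [0.5695 0.0279 0.074 ]
jar top [ 0.645  -0.2097  0.11  ]
beaker [ 0.4298 -0.09    0.075 ]
spout [ 0.4331 -0.1004  0.19  ]
IIscene [0.6101 0.054  0.042 ] dot [0.5396 0.0464 0.042 ] bcorner [0.6455 0.0517 0.042 ]
cup [ 0.5225 -0.3004  0.1   ]
```

Emit:
drive_tool(
  commands=[
    [[0,0,0,-0.5,-0.375,0,1],[0,0,0,-1,-0.75,0,1],[0,0,0,-1,-0.75,0,1]],
  ],
)

```text
time: 0.45
tcp_pos: [0.2908, 0.4748, 0.2308]
eef_rot: [-3.139, 0.0, 2.775]
wrist_force: [-0.1, -0.6, -0.0]
grip_width: 0.0852
grasp_force: 0.0
```

Emit:
drive_tool(
  commands=[
    [[0,0,0,-0.4,-0.3,0,1],[0,0,0,-0.8,-0.6,0,1],[0,0,0,-1,-0.75,0,1]],
  ],
)

```text
time: 0.75
tcp_pos: [0.3576, 0.369, 0.2311]
eef_rot: [-3.14, 0.0, 2.774]
wrist_force: [-0.5, 1.2, 0.4]
grip_width: 0.0856
grasp_force: 0.0
```

Emit:
drive_tool(
  commands=[
    [[0,0,0,-0.4,-0.3,0,1],[0,0,0,-0.8,-0.6,0,1],[0,0,0,-1,-0.75,0,1]],
  ],
)

```text
time: 1.05
tcp_pos: [0.4243, 0.2634, 0.2312]
eef_rot: [-3.141, 0.0, 2.774]
wrist_force: [0.1, 0.3, 0.4]
grip_width: 0.0853
grasp_force: 0.0
```

Emit:
drive_tool(
  commands=[
    [[0,0,0,-0.4,-0.3,0,1],[0,0,0,-0.8,-0.6,0,1],[0,0,0,-1,-0.75,0,1],[0,0,0,-1,-0.75,0,1],[0,0,0,-1,-0.75,0,1]],
  ],
)

```text
time: 1.55
tcp_pos: [0.4896, 0.1601, 0.2311]
eef_rot: [-3.141, -0.001, 2.774]
wrist_force: [0.1, 0.5, 0.3]
grip_width: 0.0855
grasp_force: 0.0
```

```bash
python3 - <<'E'
from bench import arm, vision
import cv2, pickle
s=arm.observe(); im=vision.get_image('wrist'); print(s['time'],s['tcp_pos'],s['eef_rot'])
pickle.dump((s,im),open('w1.pkl','wb')); cv2.imwrite('pics/w1.png',im['color'])
E
```

```text
1.55 [0.48959169 0.16010767 0.23107778] [-3.14143939e+00 -6.89054893e-04  2.77415501e+00]
```

Emit:
drive_tool(
  commands=[
    [[0,0,0,-0.4,-0.4,0,1],[0,0,0,-0.8,-0.8,0,1],[0,0,0,-0.9,-0.9,0,1],[0,0,0,-0.9,-0.9,0,1],[0,0,0,-0.9,-0.9,0,1]],
  ],
)

```text
time: 2.1
tcp_pos: [0.5411, 0.0451, 0.2311]
eef_rot: [3.142, -0.001, 2.776]
wrist_force: [0.6, 0.3, -0.4]
grip_width: 0.0854
grasp_force: 0.0
```

```bash
python3 - <<'E'
from bench import arm, vision
import cv2, pickle, numpy as np
s=arm.observe(); im=vision.get_image('wrist'); print(s['time'],s['tcp_pos'],s['eef_rot'])
pickle.dump((s,im),open('w2.pkl','wb')); cv2.imwrite('pics/w2.png',im['color'])
a=pickle.load(open('w1.pkl','rb'))[1]['color']
cv2.imwrite('pics/w12.png',cv2.resize(np.vstack([a,im['color']]),None,fx=.75,fy=.75))
E
```

```text
2.1 [0.54108798 0.04508193 0.23107639] [ 3.14153587e+00 -8.99019726e-04  2.77598753e+00]
```

View pics/w12.png

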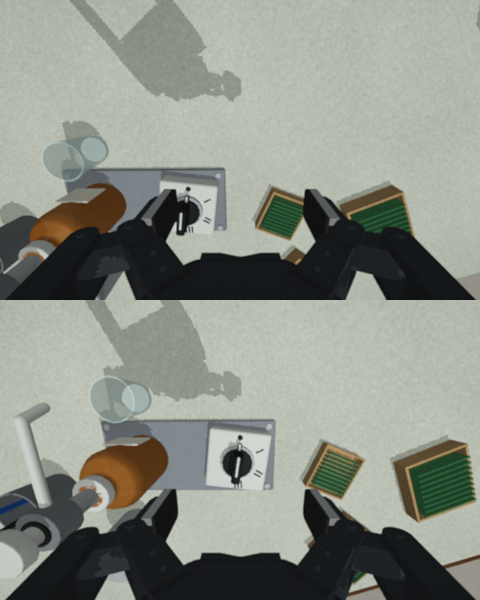

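The stacked wrist views show the dial at roughly (237,462) in the lower picture, unobstructed, with the dot just above it. In the upper picture a finger partly covers the dial. I'll enlarge the dial in both.

```bash
python3 - <<'E'
import pickle,cv2,numpy as np
a=pickle.load(open('w1.pkl','rb'))[1]['color'][220:330,200:310]
b=pickle.load(open('w2.pkl','rb'))[1]['color'][155:265,265:375]
cv2.imwrite('pics/w12c.png',cv2.resize(np.hstack([a,b]),None,fx=3.6,fy=3.6,interpolation=cv2.INTER_CUBIC))
E
```

```text
(no output)
```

View pics/w12c.png

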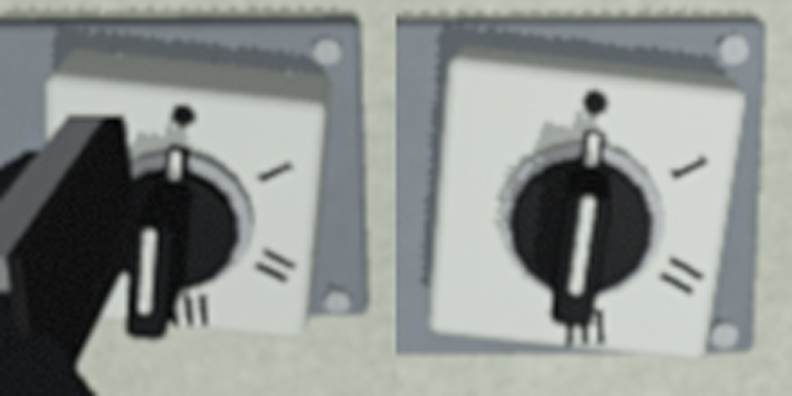

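The enlarged crops show the dot at L(183,116) and R(595,102). The white line on the grip top runs from L(149,230) to (145,313) and from R(589,198) to (574,294). The double bar is at L(275,265) and R(683,275).

```bash
python3 - <<'E'
import pickle,numpy as np
from h import *
np.set_printoptions(precision=4,suppress=True)
s1,i1=pickle.load(open('w1.pkl','rb'));s2,i2=pickle.load(open('w2.pkl','rb'))
A,B=cam(i1,s1),cam(i2,s2)
l=lambda x,y:(200+(x+.5)/3.6-.5,220+(y+.5)/3.6-.5)
r=lambda x,y:(265+(x-396+.5)/3.6-.5,155+(y+.5)/3.6-.5)
for n,p,q in [('dot',(183,116),(595,102)),('l0',(149,230),(589,198)),('l1',(145,313),(574,294)),('nose0',(176,148),(595,133)),('nose1',(175,180),(591,165)),('II',(275,265),(683,275)),('I',(275,171),(690,168)),('cor',(325,101),(743,91)),('cor2',(303,333),(703,355)),('discR',(240,225),(651,222))]:
    X,e=tri([ray(A,l(*p)),ray(B,r(*q))]); print(n,X,e[0])
print([plane(B,r(*q),.042)[:2] for q in [(447,57),(743,90),(703,355),(432,330)]])
d=pickle.load(open('d0.pkl','rb'));T=cam(d['top']);
print('cap2: top img rays',proj(cam(d['scene']),[.5188,-.1288,.2516]))
E
```

```text
dot [0.5403 0.0444 0.0432] 0.000132483677178178
l0 [0.5579 0.0356 0.086 ] 0.00019644797350031612
l1 [0.5854 0.0204 0.0853] 0.00022867243919048966
nose0 [0.5474 0.0413 0.0531] 0.00033258335444905665
nose1 [0.5568 0.0368 0.0559] 0.0002734613686658204
II [0.6077 0.0509 0.0437] 0.00022389486645955467
I [0.5727 0.0659 0.0422] 0.0002461285581271916
cor [0.556  0.0915 0.0357] 8.038363595910713e-05
cor2 [0.6411 0.0471 0.0394] 1.0806942313314146e-06
discR [0.5843 0.0478 0.0492] 0.00038831434286576416
[array([0.5092, 0.0045]), array([0.5541, 0.0912]), array([0.6399, 0.0473]), array([ 0.5965, -0.0389])]
cap2: top img rays [311.6278  93.7973]
```

Emit:
drive_tool(
  commands=[
    [[0,0,0.042,-0.385,-0.057,0.3,0.7],[0,0,0.042,-0.385,-0.057,0.6,0.7],[0,0,0.042,-0.385,-0.057,1,0.7],[0,0,0.042,-0.385,-0.057,1,0.7],[0,0,0.042,-0.385,-0.057,1,0.7]],
  ],
  newtons=20,
)

```text
time: 2.65
tcp_pos: [0.5748, 0.0264, 0.1314]
eef_rot: [-3.141, -0.002, 2.646]
wrist_force: [0.8, 0.0, 1.2]
grip_width: 0.0602
grasp_force: 0.0
```

Emit:
drive_tool(
  commands=[
    [[0,0,0,0,0,0.25,0.7],[0,0,0,0,0,0.5,0.7],[0,0,0,0,0,0.7,0.7],[0,0,0,0,0,0.7,0.5],[0,0,0,0,0,0.7,0.35],[0,0,0,0,0,0.7,0.25],[0,0,0,0,0,0.7,0.22],[0,0,0,0,0,0.7,0.2],[0,0,0,0,0,0.7,0.2],[0,0,0,0,0,0.7,0.2]],
  ],
)

```text
time: 3.65
tcp_pos: [0.5756, 0.025, 0.0615]
eef_rot: [3.141, 0.0, 2.644]
wrist_force: [-0.8, -0.2, -0.6]
grip_width: 0.0169
grasp_force: 0.0
```

Emit:
drive_tool(
  commands=[
    [[0,0,0.03,0,0,0,0.2],[0,0,0.06,0,0,0,0.2],[0,0,0.09,0,0,0,0.2],[0,0,0.12,0,0,0,0.2],[0,0,0.15,0,0,0,0.2],[0,0,0.18,0,0,0,0.2],[0,0,0.21,0,0,0,0.2],[0,0,0.24,0,0,0,0.2],[0,0,0.27,0,0,0,0.2],[0,0,0.3,0,0,0,0.2],[0,0,0.33,0,0,0,0.2],[0,0,0.36,0,0,0,0.2]],
  ],
)

```text
time: 4.85
tcp_pos: [0.5759, 0.0252, 0.0614]
eef_rot: [3.141, -0.0, 1.509]
wrist_force: [1.0, 1.4, -0.1]
grip_width: 0.0171
grasp_force: 1.0
```

Emit:
drive_tool(
  commands=[
    [[0,0,0.03,0,0,0,0.2],[0,0,0.06,0,0,0,0.2],[0,0,0.09,0,0,0,0.2],[0,0,0.12,0,0,0,0.2],[0,0,0.15,0,0,0,0.2],[0,0,0.18,0,0,0,0.2],[0,0,0.21,0,0,0,0.2],[0,0,0.24,0,0,0,0.2],[0,0,0.26,0,0,0,0.2],[0,0,0.277,0,0,0,0.2],[0,0,0.277,0,0,0,0.2],[0,0,0.277,0,0,0,0.2]],
  ],
)

```text
time: 6.05
tcp_pos: [0.5755, 0.025, 0.0613]
eef_rot: [-3.142, 0.0, 0.644]
wrist_force: [0.1, -0.1, -0.2]
grip_width: 0.017
grasp_force: 0.0
```

Emit:
drive_tool(
  commands=[
    [[0,0,0,0,0,0,0.4],[0,0,0,0,0,0,0.6],[0,0,0,0,0,0,0.7],[0,0,0,0,0,-0.3,0.7],[0,0,0,0,0,-0.6,0.8],[0,0,0,0,0,-1,1],[0,0,0,0,0,-1,1]],
  ],
)

```text
time: 6.75
tcp_pos: [0.5789, 0.0252, 0.1664]
eef_rot: [3.136, -0.007, 0.643]
wrist_force: [1.3, 0.2, -0.3]
grip_width: 0.0855
grasp_force: 0.0
```

Emit:
drive_tool(
  commands=[
    [[0,0,0,0,0,-0.4,1],[0,0,0,0,0,-0.8,1],[0,0,0,0,0,-1,1],[0,0,0,0,0,-1,1],[0,0,0,0,0,-1,1]],
  ],
)

```text
time: 7.25
tcp_pos: [0.5751, 0.0251, 0.2607]
eef_rot: [-3.141, 0.0, 0.643]
wrist_force: [-0.4, 0.0, -0.6]
grip_width: 0.0856
grasp_force: 0.0
```

```bash
python3 - <<'E'
from bench import arm, vision
import cv2, pickle, numpy as np
s=arm.observe(); im=vision.get_image('wrist'); print(s['time'],s['tcp_pos'],s['eef_rot'],s['wrist_force'])
pickle.dump((s,im),open('w3.pkl','wb')); cv2.imwrite('pics/w3.png',im['color'])
E
```

```text
7.25 [0.57513557 0.02505396 0.26071745] [-3.14139460e+00  3.19048224e-04  6.42793985e-01] [-0.42578876  0.01189982 -0.64013828]
```

View pics/w3.png

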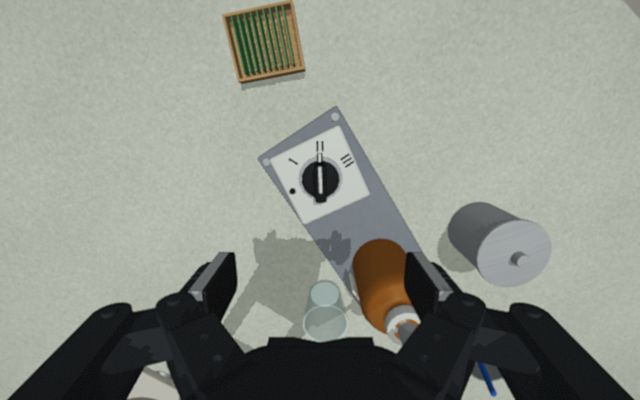

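The nose points at the double bar, with the nose at (320,157) and the bars at (320,146), and nothing else has moved. Next I shut the fingers, rise and move over the pump cap.

Emit:
drive_tool(
  commands=[
    [[0,0,0,0,0,-0.45,0.6],[0,0,0,0,0,-0.45,0.3],[0,0,0,-0.4,0.2,-0.45,0],[0,0,0,-0.7,0.4,-0.45,0],[0,0,0,-0.7,0.45,-0.45,0],[0,0,0,-0.7,0.45,-0.45,0]],
  ],
)

```text
time: 7.9
tcp_pos: [0.5461, -0.0536, 0.3049]
eef_rot: [-3.14, 0.001, 0.641]
wrist_force: [0.8, -0.0, -0.0]
grip_width: 0.0001
grasp_force: 0.0
```

Emit:
drive_tool(
  commands=[
    [[0,0,0,-0.3,0.2,0,0],[0,0,0,-0.6,0.4,0,0],[0,0,0,-0.67,0.45,0,0],[0,0,0,-0.67,0.45,0,0],[0,0,0,-0.67,0.45,0,0]],
  ],
)

```text
time: 8.4
tcp_pos: [0.5202, -0.1281, 0.3059]
eef_rot: [-3.141, -0.0, 0.643]
wrist_force: [0.5, 0.8, -0.5]
grip_width: -0.0
grasp_force: 0.0
```

```bash
python3 - <<'E'
from bench import arm, vision
import cv2, pickle, numpy as np
s=arm.observe(); print(s['time'],s['tcp_pos'],s['eef_rot'],s['wrist_force'],s['grip_width'])
i=vision.get_image('scene')['color'][60:140,260:370]; t=vision.get_image('top')['color'][210:290,340:450]
cv2.imwrite('pics/p.png',cv2.resize(np.hstack([i,t]),None,fx=3.6,fy=3.6,interpolation=cv2.INTER_CUBIC))
E
```

```text
8.4 [ 0.52017989 -0.12812303  0.30585592] [-3.14076972e+00 -8.20169056e-05  6.42887032e-01] [ 0.45767135  0.79442205 -0.45669526] -2.063449804242111e-05
```

View pics/p.png

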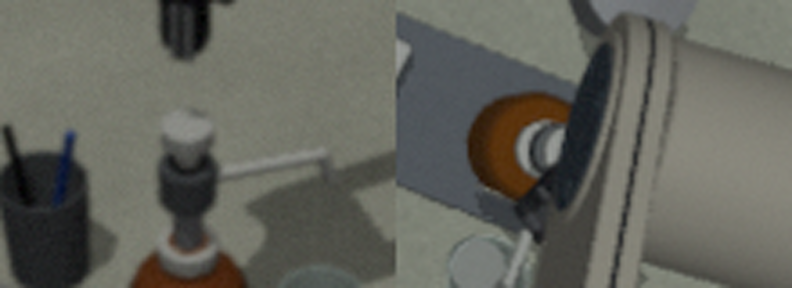

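The scene crop (left half) shows the shut fingertips at about (183,55), straight above the white cap at about (188,125). The top crop is blocked by the arm. Now I descend slowly.

Emit:
drive_tool(
  commands=[
    [[0,0,0,0,0,0.2,0],[0,0,0,0,0,0.35,0],[0,0,0,0,0,0.42,0],[0,0,0,0,0,0.44,0],[0,0,0,0,0,0.46,0],[0,0,0,0,0,0.48,0],[0,0,0,0,0,0.48,0]],
  ],
)

```text
time: 9.2
tcp_pos: [0.52, -0.1291, 0.2586]
eef_rot: [3.141, -0.0, 0.643]
wrist_force: [-0.8, -0.1, 0.6]
grip_width: -0.0001
grasp_force: 0.0
```

Emit:
drive_tool(
  commands=[
    [[0,0,0,0,0,0.01,0],[0,0,0,0,0,0.02,0],[0,0,0,0,0,0.03,0],[0,0,0,0,0,0.04,0],[0,0,0,0,0,0.04,0]],
  ],
)

```text
time: 9.7
tcp_pos: [0.5197, -0.1291, 0.2542]
eef_rot: [-3.141, 0.0, 0.643]
wrist_force: [-0.1, 0.5, -0.1]
grip_width: 0.0002
grasp_force: 0.0
```

Emit:
drive_tool(
  commands=[
    [[0,0,0,0,0,0.01,0],[0,0,0,0,0,0.02,0],[0,0,0,0,0,0.03,0],[0,0,0,0,0,0.03,0]],
  ],
)

```text
time: 10.1
tcp_pos: [0.5199, -0.1291, 0.2516]
eef_rot: [3.141, -0.0, 0.643]
wrist_force: [-2.2, 0.8, 5.3]
grip_width: 0.0004
grasp_force: 2.6
```

Emit:
drive_tool(
  commands=[
    [[0,0,0,0,0,0.01,0],[0,0,0,0,0,0.02,0],[0,0,0,0,0,0.03,0],[0,0,0,0,0,0.03,0]],
  ],
)

```text
time: 10.5
tcp_pos: [0.52, -0.1291, 0.2488]
eef_rot: [3.141, -0.0, 0.643]
wrist_force: [-1.8, 0.5, 6.2]
grip_width: 0.0001
grasp_force: 3.5
```

Emit:
drive_tool(
  commands=[
    [[0,0,0,0,0,0.02,0],[0,0,0,0,0,0.04,0],[0,0,0,0,0,0.06,0],[0,0,0,0,0,0.075,0],[0,0,0,0,0,0.075,0]],
  ],
)

```text
time: 11.0
tcp_pos: [0.52, -0.1292, 0.2418]
eef_rot: [3.141, -0.0, 0.643]
wrist_force: [-3.3, 0.1, 12.0]
grip_width: 0.0001
grasp_force: 5.7
```

Emit:
drive_tool(
  commands=[
    [[0,0,0,0,0,0.01,0],[0,0,0,0,0,0.015,0],[0,0,0,0,0,0.015,0]],
  ],
)

```text
time: 11.3
tcp_pos: [0.5201, -0.1292, 0.241]
eef_rot: [3.141, -0.001, 0.643]
wrist_force: [-5.1, 0.8, 17.0]
grip_width: 0.0002
grasp_force: 8.3
```

Emit:
drive_tool(
  commands=[
    [[0,0,0,0,0,0.005,0],[0,0,0,0,0,0.005,0],[0,0,0,0,0,0.005,0],[0,0,0,0,0,0.005,0],[0,0,0,0,0,0.005,0]],
  ],
)

```text
time: 11.8
tcp_pos: [0.5202, -0.1292, 0.2407]
eef_rot: [3.14, -0.001, 0.643]
wrist_force: [-6.2, 1.1, 16.8]
grip_width: 0.0
grasp_force: 8.8
```

Emit:
drive_tool(
  commands=[
    [[0,0,0,0,0,-0.04,0],[0,0,0,0,0,-0.08,0],[0,0,0,0,0,-0.12,0],[0,0,0,0,0,-0.16,0],[0,0,0,0,0,-0.3,0],[0,0,0,0,0,-0.6,0],[0,0,0,0,0,-0.8,0],[0,0,0,0,0,-0.8,0],[0,0,0,0,0,-0.8,0],[0,0,0,0,0,-0.8,0]],
  ],
)

```text
time: 12.8
tcp_pos: [0.5191, -0.1289, 0.3178]
eef_rot: [-3.14, 0.001, 0.643]
wrist_force: [0.3, 0.1, -0.2]
grip_width: -0.0001
grasp_force: 0.0
```

```bash
python3 - <<'E'
from bench import arm, vision
import cv2, pickle, numpy as np
s=arm.observe(); print(s['time'],s['tcp_pos'],s['wrist_force'])
i=vision.get_image('scene')['color'][60:260,200:400]
o=pickle.load(open('d0.pkl','rb'))['scene']['color'][60:260,200:400]
cv2.imwrite('pics/end.png',cv2.resize(np.hstack([o,i]),None,fx=2,fy=2,interpolation=cv2.INTER_CUBIC))
E
```

```text
12.8 [ 0.5190993  -0.12887977  0.3177563 ] [ 0.28679252  0.09244364 -0.18219528]
```

View pics/end.png

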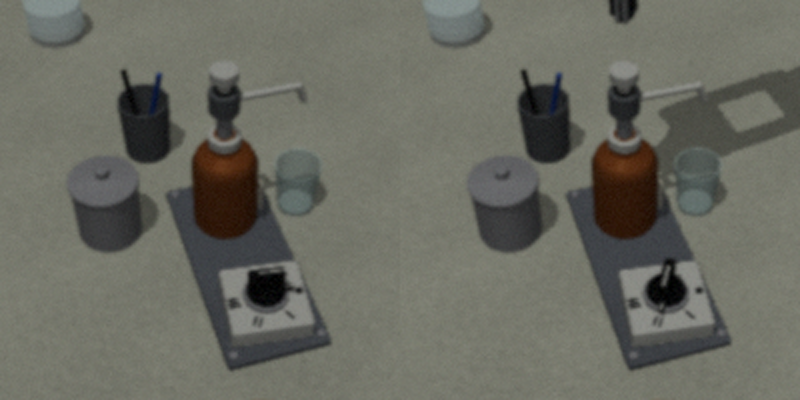

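The before (left) and after (right) crops show the cap back up at (624,75). The dial points at the double bar, and the jar, cup and beaker have not moved. The push reached 17 N, above the 15 N needed to load the stop, so I'm handing in.

```bash
python3 -c "
from bench import arm
print(arm.sign_off())"
```

```text
the job is handed in; nothing more can be done
None
```

I turned the dial to the double-bar mark, pressed the cap to its stop at about 17 N, held it about half a second and let it come back up; the beaker, jar and cup look unmoved in the last picture, the slide box was outside that view (the arm never came near it), and the job is handed in (no verdict was shown).

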